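# Wedge the rocking parts cabinet

### The job

The parts cabinet rocks because one foot hangs short of the tiles. Slide the wooden wedge across the tiles, without lifting it, thin end first and squarely under that foot, and tap it forward until it stops and stays tight, but do not force it so hard that it starts to lift the cabinet. Leave the patch kit, tyre levers, dish and rasp where they are.

Things in the scene. Friction and masses are not known exactly. Their poses are not given: they have to be found in the camera images.
- wedge: loose timber wedge, 150 mm long, 100 mm wide (too wide to grip, so it is pushed), about 0.22 kg, lying flat. Even slope on top: 36 mm high at the thick end, 6 mm at the thin end. Origin: centre of its 150 x 100 mm underside, at tile level. x: along its length to the THIN end; y: across; z: up. Sliding it takes 1 to 2 N; its weight lies about 18 mm behind the origin
- thin_end (a point): middle of the wedge's thin end at its underside, x = +75 mm from the wedge's origin
- thick_end (a point): middle of the wedge's upright thick end face (100 mm wide, 36 mm high), half-way up; same axes as the wedge. When the wedge is jammed along the cabinet's y axis, this face stands 15 to 45 mm inside the plane of the cabinet's near side. It binds by friction and does not spring back; a push of 10 to 20 N on this face seats it well
- cabinet: grey steel parts cabinet, heavy, fixed: a box 280 (x) x 460 (y) x 150 mm high, underside 140 mm and top 290 mm above the tiles, on a narrower stand with four legs at x = +/-85, y = +/-115 mm. Origin: centre of its plan at tile level. y points away from the side where the wedge lies. If the wedge bears on its foot with 40 N or more the cabinet starts to lift: too hard
- near_edge (a point): middle of the lower edge of the cabinet's near side face (y = -230, z = 140 mm in its frame). Below and behind it is open space under the 90 mm overhang in front of the feet; leg tubes end 62 mm above the tiles, stand rails between the legs 110 mm above. Same axes as the cabinet
- leg_spot (a point): point on the tiles straight below the centre of the short foot: x = +85, y = -115 mm in the cabinet's frame, same axes. Above it, on a threaded rod, hangs a fixed flat steel disc, 50 mm across, 8 mm thick; its underside is 21 to 27 mm above the tiles, how much is not known. The other three discs stand on the tiles
- kit_box: bystander: grey plastic patch kit box with a latch, 105 x 165 x 48 mm, loose; origin at the centre of its underside
- levers: bystander: three blue nylon tyre levers clipped in a stack, 125 x 18 x 26 mm, loose; origin at the centre of its underside
- dish: bystander: round white ceramic dish with four black valve caps, 110 mm across, 26 mm high, loose; origin at the centre of its underside
- rasp: bystander: chrome rasp, 125 x 26 x 12 mm, loose; origin at the centre of its underside

How it is judged:
By the outcome, as a careful person would: the job done as asked, in the order asked, and still so for the second after the job is handed in, with the robot touching nothing.
It also fails if it takes over 72 s, if anything falls off the work surface, if the arm or the gripper's body presses on something with over 40 N, if the wrist force passes 120 N, or if a joint passes its speed limit or range.

### The arm

A 6-joint arm with a two-finger parallel gripper is mounted at the origin on the work surface. World frame = base frame: x ahead of the robot, y to its left, z up, the work surface at z = 0. Lengths are in m, angles in degrees, forces in N, time in s.
With the tool pointing down it reaches from about 0.375 to 0.9 m from the base axis. Payload 3.1 kg.
Tool frame: the origin (TCP) lies at the very end of the fingers, on their centre line; the grasp point (between the pads) lies behind it (bot.grip_depth is the z of the grasp point in the tool frame, in m); z points along the fingers, y is the direction in which the jaws open and shut (so a half turn about z gives the same grasp; the last joint's range is limited). The gripper opens to 87 mm and grips with 3 to 60 N. Pads are 19 mm wide; open, the fingers measure 117 mm over their backs; the gripper's body (75 mm by 190 mm) begins 51 mm behind the grasp point.
Start: joints at [61.793, 30.224, 82.088, -0, 67.689, -10.227], TCP at [0.193, 0.594, 0.191] pointing down, gripper open.
Joint ranges: [-176.69, 176.69], [-43.24, 126.21], [12.49, 139.97], [-82, 262], [0, 151.66], [-163.58, 163.58]. Speed limits (degrees/s): [159.86, 159.86, 180, 180, 180, 180].

### API

Orientations are given as a 3x3 rotation matrix whose columns are the frame's x, y, z axes.
In Python, from rig import bot, vision gives the robot as it stands. The module is installed in compiled form; this text tells all that it offers.
- The arm moves only by the shell command python3 -m jog 'ROWS'. ROWS is JSON, a list of rows, each a list of 3 entries, a list of its own where there are three numbers: the shift along the tool's x, y, z in mm, then the turn, a rotation vector about the tool's x, y, z in degrees, then the closure, from 0 (fully open) to 1 (shut). In form: [[[dx, dy, dz], [wx, wy, wz], fingers], ...]. A call has 1 to 12 rows; each row is the pose to reach, as a shift and turn from the pose commanded when the call began, along the tool's axes at that moment; what a row does not reach only later rows make up. A row lasts 1/12 s, in which the tool goes at most 41.7 mm and 7.16 degrees, less where a joint would pass 70% of its speed; a pose out of reach is approached as far as the arm can. A call with a gripper value outside its range is refused whole. The fingers move at their own pace and stop on an object; the grip force is fixed at half the most. Time passes only in rows, so rows that repeat a pose let the fingers close. It gives the time, the measured TCP pose, the force and the opening at its end, in the units of the state.
- bot.read_state(): the state, without advancing time (a new reading comes with each control period).
- vision.capture(name): name is "scene" or "top" or "wrist"; returns the picture (384x512x3 uint8, red, green, blue); there is no depth.
- vision.camera_info(name): a dict with "intrinsics" (3x3 intrinsics, pixels), "camera_from_world" (4x4, takes a point from world to camera coordinates); the wrist camera has in their place "mount" (4x4, takes a point from camera to tool coordinates, whose origin is the TCP and whose axes are the flange's). Camera axes: x right, y up, looking along -z (the intrinsics and any distortion apply to the point x, -y, -z); pixel columns grow to the right and rows downward; lengths in m; the calibration is good to about 2 mm. A picture is of the moment at which its call begins: read the wrist's pose just before it. camera_info takes no time and is no camera call.
- bot.hand_in(): hands the job in, once; it reports no verdict.
The state is a dict: "time_s": time; "joint_positions": joint angles; "qvel": joint speeds; "tau": joint torques, N m; "position": TCP position; "tcp_rot": TCP orientation; "force": force on the tool from outside, world axes, zero at the start; "moment": the same for the moment, N m; "opening": opening from 0.0 (shut) to 1.0 (fully open).
Only numpy, scipy, OpenCV 4.12 (cv2) and the standard library are available. Lean on these libraries where they do the work, as an engineer would, in place of code of your own. Each camera call takes 0.05 s, during which the arm holds its last target. There are 200 camera calls.

## Working session

There is one attempt and no reset: what is moved stays moved. The work goes in short steps, Python scripts to look and compute and a shell command to move; the robot and the scene stay as the last step left them, time stands still between calls to the robot, and variables do not carry over. Pictures are saved under pics/ and viewed, about 8 in all and at most 12, crops included, and the job is handed in when it is done.

```bash
mkdir -p pics; python3 - <<'E'
from rig import bot, vision
import cv2, numpy as np
s=bot.read_state(); print(s['time_s'],s['position'],np.round(s['tcp_rot'],3).tolist(),s['force'],bot.grip_depth)
for n in ("scene","top"):
    im=vision.capture(n); cv2.imwrite(f'pics/{n}0.png',im[:,:,::-1]); i=vision.camera_info(n); print(n,{k:np.round(v,4).tolist() if not isinstance(v,(str,dict)) else v for k,v in i.items()})
a=[cv2.imread(f'pics/{n}0.png') for n in("scene","top")]
for n,x in zip(("scene","top"),a): cv2.imwrite(f'pics/{n}0b.png',cv2.resize(x,(800,600),interpolation=cv2.INTER_CUBIC))
E
```

```text
0.0 [0.19248656 0.5937704  0.19027436] [[-0.951, 0.309, -0.001], [0.309, 0.951, -0.002], [0.0, -0.002, -1.0]] [0.13117207 0.10579609 0.71261189] -0.0187
scene {'intrinsics': [[471.038, 0.0, 258.2282], [0.0, 471.038, 184.9319], [0.0, 0.0, 1.0]], 'camera_from_world': [[0.834, 0.5518, 0.0008, -0.5165], [-0.3218, 0.4851, 0.8131, 0.0582], [0.4483, -0.6784, 0.5821, -1.4939], [0.0, 0.0, 0.0, 1.0]]}
top {'intrinsics': [[360.1818, 0.0, 252.9047], [0.0, 360.1818, 188.7279], [0.0, 0.0, 1.0]], 'camera_from_world': [[-0.0289, -0.9992, -0.0271, 0.091], [0.9984, -0.0301, 0.0469, -0.5721], [-0.0476, -0.0257, 0.9985, -1.0295], [0.0, 0.0, 0.0, 1.0]]}
```

View pics/scene0b.png

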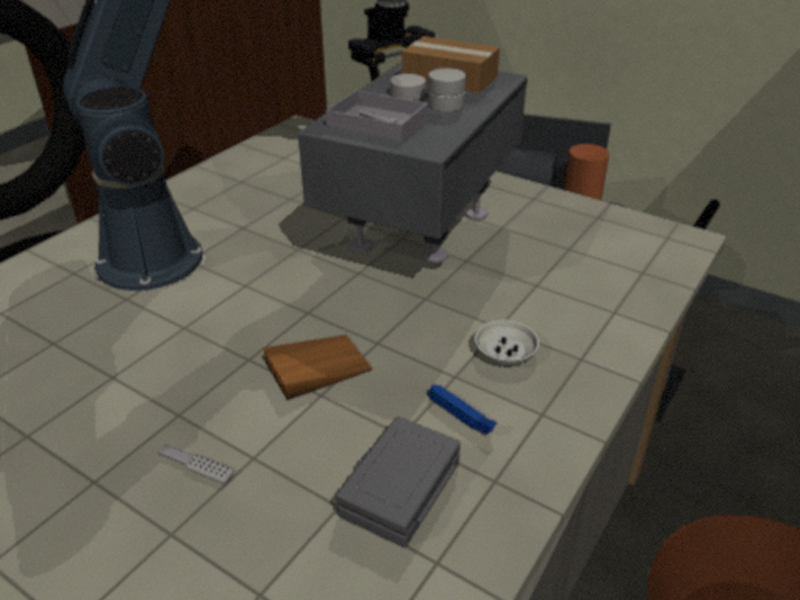

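View pics/top0b.png

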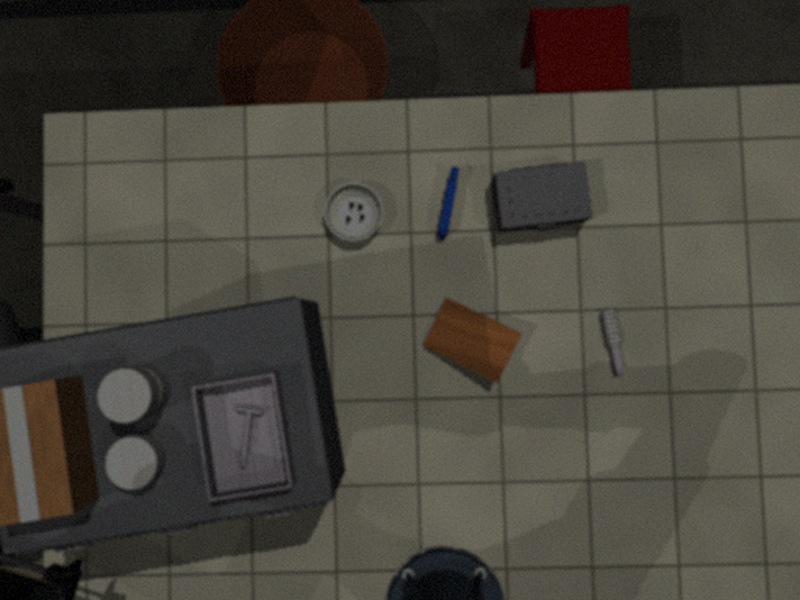

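The scene view shows the wedge at about (318,365), the short foot at about (437,255) and the cabinet near side facing the wedge. In the top view the wedge corners are near (447,298), (522,335), (497,383) and (424,345), and the near top edge of the cabinet runs (300,298)→(333,500). Next I'll look at enlarged crops.

```bash
python3 - <<'E'
import cv2, numpy as np
def g(x): return np.clip(255*(x/255.)**.6,0,255).astype(np.uint8)
t=g(cv2.imread('pics/top0.png'))[180:330,100:345]; s=g(cv2.imread('pics/scene0.png'))[60:260,160:350]
t=cv2.resize(t,None,fx=3.2,fy=3.2,interpolation=cv2.INTER_CUBIC); s=cv2.resize(s,None,fx=3,fy=3,interpolation=cv2.INTER_CUBIC)
cv2.imwrite('pics/tc.png',t);cv2.imwrite('pics/sc.png',s)
for n in('top','scene'):
    im=cv2.imread(f'pics/{n}0.png');h=cv2.cvtColor(im,cv2.COLOR_BGR2HSV)
    m=cv2.inRange(h,(3,110,40),(22,255,255)); c,_=cv2.findContours(m,0,2)
    for k in c:
        if cv2.contourArea(k)>300: print(n,cv2.contourArea(k),cv2.boundingRect(k),cv2.approxPolyDP(k,4,True)[:,0].tolist(),cv2.minAreaRect(k))
E
```

```text
top 472.0 (0, 250, 12, 86) [[0, 250], [0, 335], [8, 335]] ((5.5, 292.5), (11.0, 85.0), 0.0)
top 1753.5 (15, 243, 33, 89) [[35, 243], [15, 246], [27, 331], [47, 327]] ((31.079986572265625, 287.19189453125), (86.80558013916016, 22.23037338256836), 82.303955078125)
top 1775.5 (271, 191, 62, 54) [[285, 191], [271, 220], [318, 244], [332, 213]] ((301.5000305175781, 217.00001525878906), (53.66563034057617, 35.329872131347656), 26.56505012512207)
top 2462.0 (167, 0, 81, 66) [[169, 34], [167, 42], [175, 42], [178, 35], [179, 40], [202, 41], [191, 48], [202, 48], [194, 52], [194, 65], [239, 63], [235, 54], [242, 48], [239, 42], [235, 53], [229, 38], [240, 29], [232, 23], [246, 28], [239, 39], [244, 33], [247, 40], [242, 17], [227, 0], [224, 5], [217, 0], [217, 6], [224, 5], [214, 12], [213, 1], [203, 9], [202, 2], [208, 3], [201, 0], [198, 5], [213, 21], [188, 21]] ((214.6376190185547, 37.128753662109375), (70.9305648803711, 72.20265197753906), 43.09084701538086)
scene 4563.0 (415, 329, 97, 55) [[415, 368], [415, 383], [511, 383], [511, 338], [479, 329], [449, 331], [425, 346]] ((463.0, 356.0), (54.0, 96.0), 90.0)
scene 1641.5 (169, 215, 68, 40) [[236, 234], [221, 215], [169, 223], [183, 254]] ((202.1500244140625, 229.9500274658203), (35.417510986328125, 61.66441345214844), 71.56504821777344)
scene 300.5 (403, 214, 30, 95) [[432, 214], [403, 308], [410, 299]] ((417.7801513671875, 261.07470703125), (5.53974723815918, 98.29829406738281), 14.931416511535645)
scene 739.5 (362, 92, 28, 36) [[366, 93], [362, 120], [383, 127], [389, 97]] ((374.7838439941406, 108.29730224609375), (25.31744384765625, 34.19499206542969), 9.462321281433105)
scene 959.5 (257, 23, 62, 36) [[257, 33], [257, 45], [273, 50], [279, 42], [291, 42], [299, 47], [301, 58], [318, 42], [317, 30], [274, 23], [315, 32], [313, 37], [262, 29]] ((287.02703857421875, 40.33783721923828), (61.649620056152344, 30.249414443969727), 9.462322235107422)
```

View pics/tc.png

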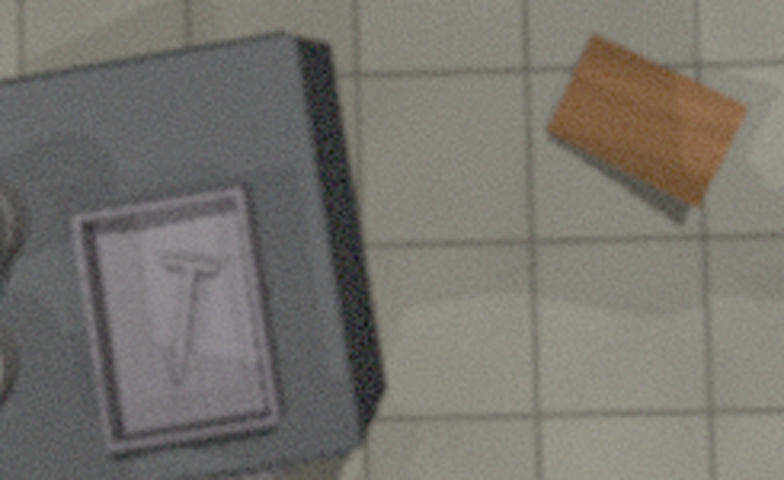

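View pics/sc.png

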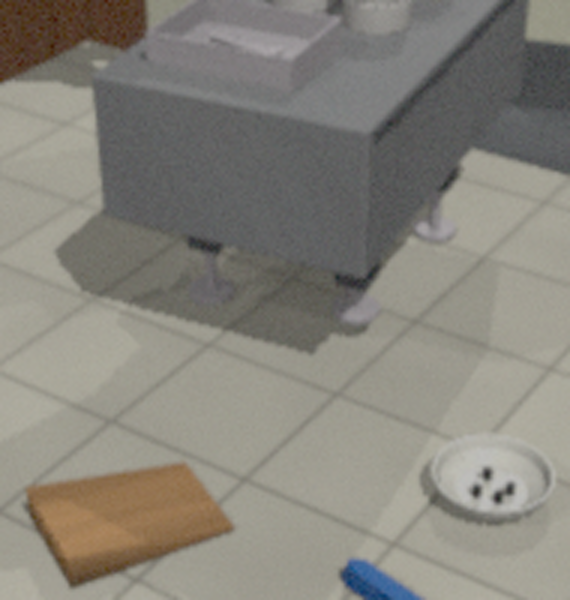

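The crops show the thick end on the robot's right (away from the cabinet), with the thin end already facing roughly towards it. I'll compute the poses from these corner pixels.

```bash
cat > h.py <<'E'
import numpy as np, cv2
from rig import bot, vision
def ray(n,uv):
    i=vision.camera_info(n);K=i['intrinsics'];T=np.array(i['camera_from_world']);R=T[:3,:3]
    p=np.linalg.inv(K)@np.r_[uv,1]; d=R.T@np.array([p[0],-p[1],-p[2]]); return -R.T@T[:3,3],d
def onz(n,uv,z):
    o,d=ray(n,uv); return o+d*(z-o[2])/d[2]
def proj(n,P):
    i=vision.camera_info(n);K=i['intrinsics'];T=np.array(i['camera_from_world']); c=T[:3,:3]@P+T[:3,3]
    q=K@np.array([c[0],-c[1],-c[2]]); return q[:2]/q[2]
E
python3 - <<'E'
from h import *
tc=lambda u,v:((u+.5)/3.2+100-.5,(v+.5)/3.2+180-.5)
sc=lambda u,v:((u+.5)/3+160-.5,(v+.5)/3+60-.5)
P=lambda l,n,z,c:print(l,[np.round(onz(n,q,z)[:2],4).tolist() for q in c])
P('wedge thin top',"top",.006,[tc(591,36),tc(549,130)]);P('wedge thick top',"top",.036,[tc(746,107),tc(697,207)])
P('wedge thin sc',"scene",.006,[sc(232,525),sc(185,465)]);P('wedge thick sc',"scene",.036,[sc(72,556),sc(28,490)])
P('cab top +x,-x near',"top",.29,[tc(283,34),tc(358,442)]);P('cab bot',"top",.14,[tc(329,45),tc(385,385)])
P('cab top sc',"scene",.29,[sc(372,135),sc(97,80)]);P('cab bot sc',"scene",.14,[sc(362,278),sc(104,211)])
P('disc sc short',"scene",.03,[sc(360,309)]);P('disc other',"scene",.008,[sc(212,291)])
E
```

```text
wedge thin top [[0.5659, -0.0171], [0.4816, 0.0237]]
wedge thick top [[0.4982, -0.1492], [0.4119, -0.1031]]
wedge thin sc [[0.5667, -0.0202], [0.4832, 0.0228]]
wedge thick sc [[0.5007, -0.1497], [0.4147, -0.1075]]
cab top +x,-x near [[0.5623, 0.206], [0.2923, 0.1619]]
cab bot [[0.5597, 0.2003], [0.2905, 0.162]]
cab top sc [[0.5689, 0.1933], [0.3009, 0.1515]]
cab bot sc [[0.559, 0.2014], [0.2802, 0.168]]
disc sc short [[0.4986, 0.3026]]
disc other [[0.3295, 0.2742]]
```

The poses come out as follows:
- **Wedge:** centre about (0.490, -0.062), heading 62°.
- **Cabinet:** y axis at about 99°.
- **leg_spot:** about (0.495, 0.305).

I'll raise the arm first to clear the cabinet, then go round to the thick end.

```bash
cat >> h.py <<'E'
from scipy.spatial.transform import Rotation as Ro
def frame(head,th):
    a,t=np.radians([head,th]); h=np.array([np.cos(a),np.sin(a),0]); z=np.sin(t)*h-np.array([0,0,np.cos(t)])
    y=np.array([h[1],-h[0],0]); return np.c_[np.cross(y,z),y,z]
def plan(*W):
    s=bot.read_state();R=np.array(s['tcp_rot']);p=np.array(s['position'])
    print('now',s['time_s'],np.round(p,4),'F',np.round(s['force'],1),'q',np.round(s['joint_positions'],0))
    for pos,hd,th in W:
        print(np.round(R.T@(np.array(pos)-p)*1000,1).tolist(),np.round(Ro.from_matrix(R.T@frame(hd,th)).as_rotvec(degrees=True),1).tolist())
E
python3 -m jog '[[[0,0,-260],[0,0,0],0.3],[[0,0,-260],[0,0,0],0.3],[[0,0,-260],[0,0,0],0.3],[[0,0,-260],[0,0,0],0.3],[[0,0,-260],[0,0,0],0.3],[[0,0,-260],[0,0,0],0.3],[[0,0,-260],[0,0,0],0.3],[[0,0,-260],[0,0,0],0.3]]'
python3 -c "
from h import *
plan(((.42,.38,.44),62,0),((.5,.08,.44),62,0),((.36,-.25,.30),62,20))"
```

```text
time_s: 0.77
position: [0.1935, 0.5958, 0.4559]
tcp_rot: [[-0.951, 0.309, 0.004], [0.309, 0.951, 0.008], [-0.002, 0.009, -1.0]]
force: [-1.1, 0.5, 0.5]
opening: 0.704
now 0.7667 [0.1935 0.5958 0.4559] F [-1.1  0.5  0.5] q [ 62.  21.  58.   0. 101. -10.]
[-282.0, -135.6, 15.1] [0.5, -0.4, 100.0]
[-450.7, -396.2, 13.0] [0.5, -0.4, 100.0]
[-419.1, -754.6, 149.7] [-17.0, 14.2, 99.0]
```

```bash
python3 -m jog '[[[-282,-136,15],[0,0,45],0.3],[[-282,-136,15],[0,0,45],0.3],[[-282,-136,15],[0,0,45],0.3],[[-282,-136,15],[0,0,45],0.3],[[-282,-136,15],[0,0,45],0.3],[[-282,-136,15],[0,0,45],0.3],[[-450,-396,13],[0,0,90],0.3],[[-450,-396,13],[0,0,90],0.3],[[-450,-396,13],[0,0,90],0.3],[[-450,-396,13],[0,0,90],0.3],[[-450,-396,13],[0,0,90],0.3],[[-450,-396,13],[0,0,90],0.3]]'
python3 -c "
from h import *
plan(((.5,.0,.42),62,0),((.39,-.25,.15),62,45),((.4,-.235,.03),62,45))"
```

```text
time_s: 1.77
position: [0.4581, 0.1849, 0.4356]
tcp_rot: [[0.246, 0.969, -0.006], [0.969, -0.246, -0.001], [-0.002, -0.005, -1.0]]
force: [1.7, 0.6, -0.7]
opening: 0.697
now 1.7667 [0.4581 0.1849 0.4356] F [ 1.7  0.6 -0.7] q [ 9.  8. 77.  0. 95. 23.]
[-168.8, 86.3, 15.5] [-0.3, 0.2, 13.7]
[-437.6, 42.7, 286.3] [-5.7, 44.9, 12.9]
[-420.4, 49.3, 406.3] [-5.7, 44.9, 12.9]
```

```bash
python3 -m jog '[[[-200,80,15],[0,0,13],0.3],[[-200,80,15],[0,0,13],0.3],[[-200,80,15],[0,0,13],0.3],[[-200,80,15],[0,0,13],0.3],[[-200,80,15],[0,0,13],0.3],[[-438,43,286],[-6,45,13],0.3],[[-438,43,286],[-6,45,13],0.3],[[-438,43,286],[-6,45,13],0.3],[[-438,43,286],[-6,45,13],0.3],[[-438,43,286],[-6,45,13],0.3],[[-438,43,286],[-6,45,13],0.3],[[-438,43,286],[-6,45,13],0.3]]'
python3 -m jog '[[[0,0,0],[0,0,0],0.3],[[0,0,0],[0,0,0],0.3]]'
python3 -c "
from h import *
plan(((.395,-.245,.10),62,45),((.4,-.235,.04),62,45))"
```

```text
time_s: 2.77
position: [0.4131, -0.1992, 0.2085]
tcp_rot: [[0.327, 0.881, 0.342], [0.617, -0.473, 0.629], [0.716, 0.005, -0.698]]
force: [0.4, -1.1, -0.1]
opening: 0.7
time_s: 2.93
position: [0.4136, -0.1978, 0.2071]
tcp_rot: [[0.332, 0.881, 0.336], [0.613, -0.472, 0.633], [0.717, -0.004, -0.697]]
force: [-0.8, 1.1, 1.4]
opening: 0.701
now 2.9333 [ 0.4136 -0.1978  0.2071] F [-0.8  1.1  1.4] q [-66.  29. 103.  35.  82. -54.]
[-111.9, 6.3, 38.5] [-0.0, -0.8, -0.3]
[-147.1, 6.2, 88.3] [-0.0, -0.8, -0.3]
```

```bash
cat >> h.py <<'E'
def wcap(name):
    s=bot.read_state(); im=vision.capture("wrist"); i=vision.camera_info("wrist")
    T=np.eye(4);T[:3,:3]=s['tcp_rot'];T[:3,3]=s['position']; M=T@np.array(i['mount'])
    np.savez(f'pics/{name}.npz',M=M,K=i['intrinsics']); cv2.imwrite(f'pics/{name}.png',im[:,:,::-1]); return im,M
def wonz(name,uv,z):
    d=np.load(f'pics/{name}.npz');M=d['M'];p=np.linalg.inv(d['K'])@np.r_[uv,1]; r=M[:3,:3]@np.array([p[0],-p[1],-p[2]])
    return M[:3,3]+r*(z-M[2,3])/r[2]
E
python3 -c "
from h import *
im,M=wcap('w1'); print(np.round(M,3),{k:v for k,v in vision.camera_info('wrist').items() if k!='mount'})
x=np.clip(255*(im/255.)**.6,0,255).astype(np.uint8)[:,:,::-1]
cv2.imwrite('pics/w1b.png',cv2.resize(x,(800,600),interpolation=2))"
```

```text
[[ 0.881  0.413 -0.23   0.375]
 [-0.473  0.768 -0.433 -0.275]
 [-0.003  0.49   0.872  0.397]
 [ 0.     0.     0.     1.   ]] {'intrinsics': array([[342.12118058,   0.        , 253.66821719],
       [  0.        , 342.12118058, 192.2345825 ],
       [  0.        ,   0.        ,   1.        ]])}
```

View pics/w1b.png

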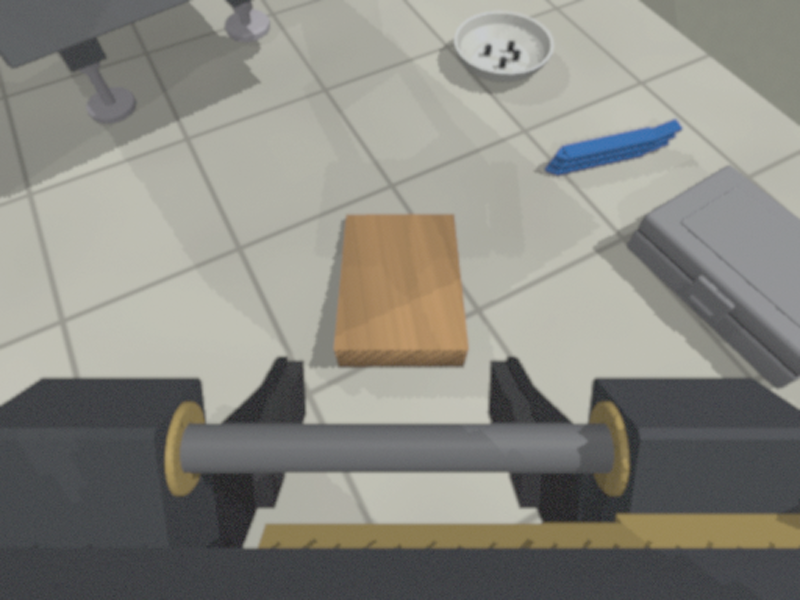

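The wrist view shows the thick face squarely between the fingers (top corners (336,351) and (466,351)). The thin end is at (346,214)–(454,214), and foot discs are at (111,104) and (247,24).

```bash
python3 -c "
from h import *
f=lambda n,u,v,z:print(n,np.round(wonz('w1',((u+.5)/1.5625-.5,(v+.5)/1.5625-.5),z),4))
f('thick L',336,351,.036);f('thick R',466,351,.036);f('thickL bot',338,366,0);f('thickR bot',465,367,0);f('thin L',346,214,.006);f('thin R',454,214,.006)
f('discA',111,104,.030);f('discA ground',111,104,.008);f('discB',247,24,.03);f('discB',247,24,.008)"
```

```text
thick L [ 0.4109 -0.1117  0.036 ]
thick R [ 0.4951 -0.157   0.036 ]
thickL bot [ 0.4103 -0.108   0.    ]
thickR bot [ 0.499  -0.1567  0.    ]
thin L [0.4803 0.0225 0.006 ]
thin R [ 0.5681 -0.0248  0.006 ]
discA [0.3277 0.2399 0.03  ]
discA ground [0.3249 0.2707 0.008 ]
discB [0.4921 0.2972 0.03  ]
discB [0.4991 0.3314 0.008 ]
```

```bash
python3 -c "
from h import *
plan(((.42,-.198,.06),61.9,45),((.437,-.165,.014),61.9,45))"
```

```text
now 2.9833 [ 0.4145 -0.1968  0.2097] F [ 0.4 -0.3 -0.4] q [-66.  28. 103.  35.  82. -54.]
[-106.0, 5.1, 105.8] [-0.0, -0.6, 0.1]
[-112.9, 4.6, 164.5] [-0.0, -0.6, 0.1]
```

```bash
python3 -m jog '[[[-106,5,106],[0,0,0],0.3],[[-106,5,106],[0,0,0],0.3],[[-106,5,106],[0,0,0],0.3],[[-106,5,106],[0,0,0],0.3],[[-113,5,163],[0,0,0],0.3],[[-113,5,163],[0,0,0],0.3],[[-113,5,163],[0,0,0],0.3]]'
python3 - <<'E'
from h import *
P=[];S=[]
for _ in range(1):
    s=bot.read_state();print(s['time_s'],s['position'],np.round(s['force'],1),np.round(s['joint_positions']))
p=np.array(s['position']);R=np.array(s['tcp_rot'])
c0=np.array([.489,-.066]);h0=61.9;Rr=.25
u=lambda a:np.array([np.cos(np.radians(a)),np.sin(np.radians(a))])
def tcp(d):  # d: center travel
    a=.020;
    if d<=a: c=c0+d*u(h0);hd=h0
    else:
        s=min(d-a,Rr*np.radians(37.1)); hd=h0+np.degrees(s/Rr); n=lambda q:u(q+90)
        c=c0+a*u(h0)+Rr*n(h0)-Rr*n(hd)+max(0,d-a-s)*u(hd)
    return np.r_[c-.082*u(hd),.014],hd
for d in [-.002,.009,.02,.032,.044,.056,.068,.080,.092,.104,.116,.128]:
    q,hd=tcp(d); print(d,np.round(R.T@(q-p)*1000).tolist(),np.round(Ro.from_matrix(R.T@frame(hd,45)).as_rotvec(degrees=True),1).tolist(),np.round(q,3),round(hd,1))
E
```

```text
time_s: 3.57
position: [0.4388, -0.1643, 0.0178]
tcp_rot: [[0.32, 0.887, 0.333], [0.625, -0.462, 0.629], [0.712, 0.007, -0.702]]
force: [0.0, 0.3, -0.2]
opening: 0.702
3.5667 [ 0.43883191 -0.16430774  0.0178178 ] [ 0.   0.3 -0.2] [-62.  49. 109.  43.  60. -69.]
-0.002 [16.0, -2.0, 21.0] [-0.1, -0.4, 0.7] [ 0.449 -0.14   0.014] 61.9
0.009 [24.0, -2.0, 29.0] [-0.1, -0.4, 0.7] [ 0.455 -0.13   0.014] 61.9
0.02 [31.0, -2.0, 37.0] [-0.1, -0.4, 0.7] [ 0.46  -0.121  0.014] 61.9
0.032 [40.0, 2.0, 46.0] [1.8, -0.4, -1.3] [ 0.469 -0.112  0.014] 64.7
0.044 [48.0, 5.0, 54.0] [3.8, -0.4, -3.2] [ 0.477 -0.102  0.014] 67.4
0.056 [57.0, 8.0, 63.0] [5.7, -0.3, -5.1] [ 0.485 -0.093  0.014] 70.2
0.068 [66.0, 10.0, 72.0] [7.7, -0.3, -7.1] [ 0.493 -0.082  0.014] 72.9
0.08 [75.0, 11.0, 81.0] [9.6, -0.3, -9.0] [ 0.5   -0.072  0.014] 75.7
0.092 [83.0, 12.0, 90.0] [11.6, -0.3, -11.0] [ 0.506 -0.061  0.014] 78.4
0.104 [92.0, 12.0, 99.0] [13.5, -0.3, -12.9] [ 0.512 -0.05   0.014] 81.2
0.116 [101.0, 12.0, 108.0] [15.5, -0.3, -14.8] [ 0.518 -0.039  0.014] 83.9
0.128 [110.0, 11.0, 117.0] [17.4, -0.3, -16.8] [ 0.523 -0.027  0.014] 86.7
```

```bash
python3 -m jog '[[[16,-2,21],[0,0,0.5],0.3],[[24,-2,29],[0,0,0.5],0.3],[[31,-2,37],[0,0,0.5],0.3],[[40,2,46],[1.8,-0.4,-1.3],0.3],[[48,5,54],[3.8,-0.4,-3.2],0.3],[[57,8,63],[5.7,-0.3,-5.1],0.3],[[66,10,72],[7.7,-0.3,-7.1],0.3],[[75,11,81],[9.6,-0.3,-9],0.3],[[83,12,90],[11.6,-0.3,-11],0.3],[[92,12,99],[13.5,-0.3,-12.9],0.3],[[101,12,108],[15.5,-0.3,-14.8],0.3],[[101,12,108],[15.5,-0.3,-14.8],0.3]]'
cat >> h.py <<'E'
def look(name):
    im,M=wcap(name)
    x=np.clip(255*(im/255.)**.6,0,255).astype(np.uint8)[:,:,::-1]
    cv2.imwrite(f'pics/{name}b.png',cv2.resize(x,(800,600),interpolation=2))
def wp(name,*L):
    for n,u,v,z in L: print(n,np.round(wonz(name,((u+.5)/1.5625-.5,(v+.5)/1.5625-.5),z),4)[:2])
E
python3 -c "
from h import *
look('w2');s=bot.read_state();print(s['position'],s['force'],np.round(s['joint_positions']))"
```

```text
time_s: 4.57
position: [0.5209, -0.0433, 0.0147]
tcp_rot: [[0.072, 0.994, 0.08], [0.707, -0.108, 0.699], [0.704, 0.006, -0.711]]
force: [-0.4, 0.2, -0.8]
opening: 0.703
[ 0.51965302 -0.04380287  0.01428145] [-1.12796548 -0.0962747  -0.20125177] [-41.  50.  99.  40.  66. -63.]
```

View pics/w2b.png

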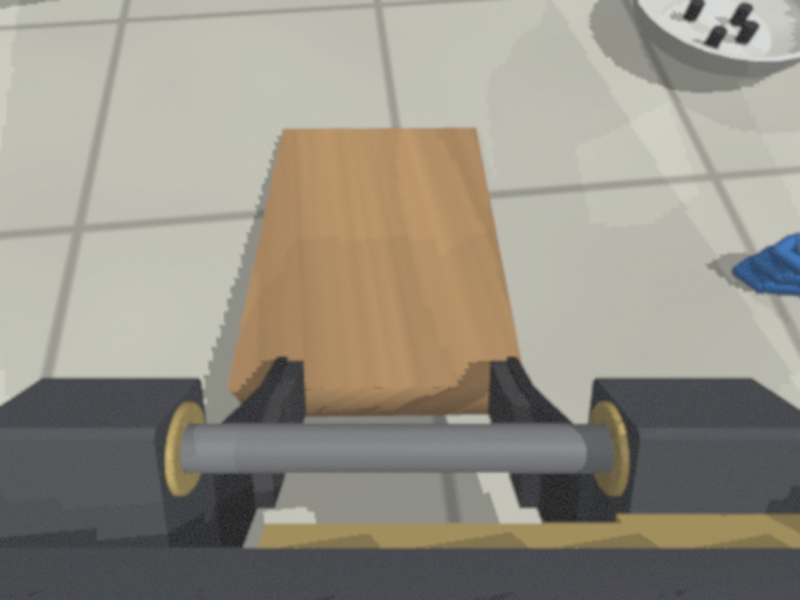

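The wedge followed the arc and is square to the fingers, about 7 mm left of their centre. Its thin end is at (284,129)–(476,129).

```bash
cat >> h.py <<'E'
u_=lambda a:np.array([np.cos(np.radians(a)),np.sin(np.radians(a))])
def arc(c0,h0,h1,Rr,D,th=45,z=.014,a=0.,off=.082,lat=0.):
    """centre path: a straight, arc to h1, straight; lat: wedge centre left of tool axis"""
    s0=bot.read_state();p=np.array(s0['position']);R=np.array(s0['tcp_rot']);print('q',np.round(s0['joint_positions']),p)
    sg=np.sign(h1-h0) or 1; L=Rr*np.radians(abs(h1-h0))
    for d in D:
        s=np.clip(d-a,0,L);hd=h0+sg*np.degrees(s/Rr);n=lambda q:sg*u_(q+90)
        c=np.array(c0)+min(d,a)*u_(h0)+Rr*n(h0)-Rr*n(hd)+max(0,d-a-s)*u_(hd)
        q=np.r_[c-off*u_(hd)-lat*u_(hd+90),z]
        print(d,np.round(R.T@(q-p)*1000).tolist(),np.round(Ro.from_matrix(R.T@frame(hd,th)).as_rotvec(degrees=True),1).tolist(),np.round(q,3),round(hd,1))
E
python3 -c "
from h import *
wp('w2',('L',284,129,.006),('R',476,129,.006),('tl',230,388,.036))
L,R=[wonz('w2',((a+.5)/1.5625-.5,(129.5)/1.5625-.5),.006)[:2] for a in(284,476)]
d=(R-L);hd=np.degrees(np.arctan2(d[1],d[0]))+90;m=(L+R)/2;c=m-.075*u_(hd);print(np.linalg.norm(d),hd,c)
leg=np.array([.495,.303]);cx=u_(9);cy=u_(99);print('e',(c-leg)@cx,'along',(c-leg)@cy)
"
```

```text
L [0.4783 0.0864]
R [0.5763 0.0765]
tl [ 0.4644 -0.0617]
0.09854782547788153 84.18955881491456 [0.51968536 0.00683703]
e -0.021948651901213232 along -0.29637835053629136
```

```bash
python3 - <<'E'
from h import *
s=bot.read_state();p=np.array(s['position']);R=np.array(s['tcp_rot'])
d=np.load('pics/w2.npz');M=d['M'];K=d['K']
for o in [(0,0,0),(0,.035,0),(0.01,.035,0),(-.01,.035,0),(0,.035,-.02)]:
    P=p+R@np.array(o);c=M[:3,:3].T@(P-M[:3,3]);q=K@np.array([c[0],-c[1],-c[2]]);print(o,np.round(q[:2]/q[2]*1.5625),proj('scene',P),np.round(P,3))
im=vision.capture('scene');x=np.clip(255*(im/255.)**.6,0,255).astype(np.uint8)[:,:,::-1]
u=proj('scene',p).astype(int);print(u);x=x[u[1]-75:u[1]+75,u[0]-100:u[0]+100]
cv2.imwrite('pics/s2.png',cv2.resize(x,None,fx=4,fy=4,interpolation=2))
E
```

```text
(0, 0, 0) [390. 348.] [216.89280353 230.64154581] [ 0.52  -0.044  0.014]
(0, 0.035, 0) [480. 348.] [226.78441912 236.3875295 ] [ 0.554 -0.048  0.014]
(0.01, 0.035, 0) [481. 324.] [228.56308205 232.88905753] [ 0.555 -0.041  0.021]
(-0.01, 0.035, 0) [479. 372.] [225.00468451 239.8881094 ] [ 0.554 -0.055  0.007]
(0, 0.035, -0.02) [489. 369.] [222.74661107 235.02869701] [ 0.553 -0.062  0.029]
[216 230]
```

View pics/s2.png

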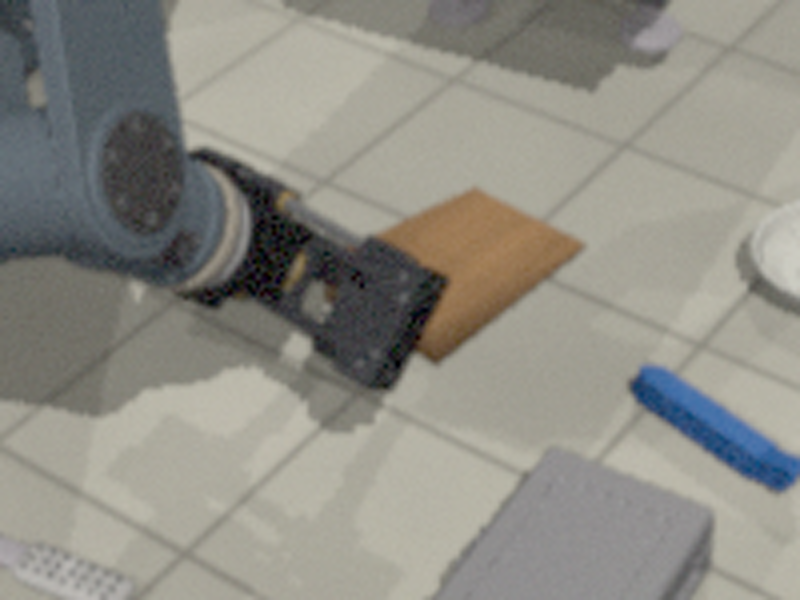

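```bash
python3 - <<'E'
from h import *
f=lambda a,b:((a+.5)/4-.5+116,(b+.5)/4-.5+155)
for n,a,b,z in[('thinR',582,243,.006),('thinL',476,189,.006),('thickRbot',437,362,0),('thickRtop',415,347,.036)]: print(n,onz('scene',f(a,b),z))
E
```

```text
thinR [0.57564148 0.08040566 0.006     ]
thinL [0.47997365 0.08934255 0.006     ]
thickRbot [ 5.60095069e-01 -6.43014185e-02  1.11022302e-16]
thickRtop [ 0.56523653 -0.09128657  0.036     ]
```

```bash
python3 - <<'E'
from h import *
K=np.load('pics/w2.npz')['K'];m=np.array(vision.camera_info('wrist')['mount']);print(np.round(m,4).tolist())
for u,v,y in[(303,358,-.0306),(490,358,.0306),(277,362,-.0306-.008),(516,362,.0306+.008),(275,505,-.0306),(520,505,.0306)]:
    p=np.linalg.inv(K)@np.r_[(u+.5)/1.5625-.5,(v+.5)/1.5625-.5,1]; r=m[:3,:3]@np.array([p[0],-p[1],-p[2]]); t=(y-m[1,3])/r[1]; print(np.round(m[:3,3]+r*t,4))
E
python3 -m jog '[[[-20,0,-20],[0,0,0],0.3],[[-40,0,-40],[0,0,0],0.3],[[-40,0,-40],[0,0,0],1],[[-40,0,-40],[0,0,0],1],[[-40,0,-40],[0,0,0],1],[[-40,0,-40],[0,0,0],1],[[-40,0,-40],[0,0,0],1],[[-40,0,-40],[0,0,0],1]]'
python3 -c "
from h import *
look('w3')"
```

```text
[[-0.0, 0.9588, 0.2841, 0.076], [1.0, 0.0002, -0.0006, 0.0012], [-0.0007, 0.2841, -0.9588, -0.1942], [0.0, 0.0, 0.0, 1.0]]
[ 0.0056 -0.0306 -0.0253]
[ 0.011   0.0306 -0.0384]
[ 0.0058 -0.0386 -0.0292]
[ 0.0101  0.0386 -0.0394]
[-0.0151 -0.0306 -0.0752]
[-0.0068  0.0306 -0.0861]
time_s: 5.33
position: [0.5116, -0.0994, 0.013]
tcp_rot: [[0.079, 0.994, 0.079], [0.704, -0.111, 0.702], [0.706, 0.0, -0.708]]
force: [-0.4, 0.4, -0.5]
opening: 0.332
```

View pics/w3b.png

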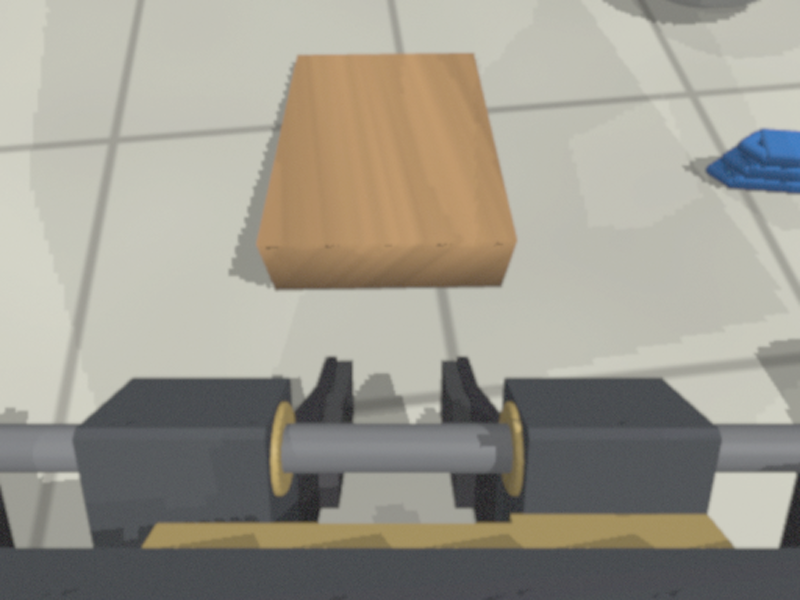

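The fingers stay parallel, and both the rendered tips and the contact geometry show them ending about 30 mm short of the reported TCP. So I was pushing on the wedge's top edge; I'll lower the tool and tilt it more. In this picture the thick face is at (259,245), (516,240), (276,288) and (502,285), and the thin end at (297,55)–(474,53).

```bash
cat >> h.py <<'E'
leg=np.array([.495,.303])
def wedge(name,tl,tr,kl,kr,kz=.036):
    w=lambda q,z:wonz(name,((q[0]+.5)/1.5625-.5,(q[1]+.5)/1.5625-.5),z)[:2]
    a,b,c,d=w(tl,.006),w(tr,.006),w(kl,kz),w(kr,kz); print(np.round([a,b,c,d],4).tolist(),np.linalg.norm(a-b),np.linalg.norm(c-d))
    for e,f in((a,b),(c,d)): g=f-e; print('head',np.degrees(np.arctan2(g[1],g[0]))+90)
    g=(a+b-c-d)/2; hd=np.degrees(np.arctan2(g[1],g[0])); cc=(a+b+c+d)/4; print('axis',hd,'len',np.linalg.norm(g),'centre',cc,'e',(cc-leg)@u_(9),'along',(cc-leg)@u_(99))
E
python3 -c "
from h import *
wedge('w3',(297,55),(474,53),(259,245),(516,240));wedge('w3',(297,55),(474,53),(276,288),(502,285),0)
plan(((.5115,-.13,.03),84,55),((.5115,-.115,.0),84,55))"
```

```text
[[0.4775, 0.0863], [0.5765, 0.0769], [0.4645, -0.0622], [0.5619, -0.0708]] 0.09946790719366091 0.0977308701481782
head 84.6070088028582
head 84.95168183875901
axis 84.67405819418762 len 0.14872223743953597 centre [0.52011633 0.00753831] e -0.021413282413421116 along -0.2957531252769039
[[0.4775, 0.0863], [0.5765, 0.0769], [0.4639, -0.0603], [0.563, -0.0699]] 0.09946790719366091 0.09960933224024711
head 84.6070088028582
head 84.4786095411892
axis 84.71295790781322 len 0.14729505507734494 centre [0.52023236 0.0082442 ] e -0.021188262314532306 along -0.29507407985080053
now 5.3833 [ 0.5118 -0.0996  0.013 ] F [0.5 0.  1.1] q [-46.  51.  95.  36.  70. -63.]
[-9.5, 3.1, -33.4] [0.3, 10.1, -0.2]
[-20.1, 1.5, -1.6] [0.3, 10.1, -0.2]
```

```bash
python3 -m jog '[[[-10,3,-33],[0.3,10,0],0.3],[[-10,3,-33],[0.3,10,0],0.3],[[-10,3,-33],[0.3,10,0],0.3],[[-15,3,-17],[0.3,10,0],0.3],[[-20,2,-2],[0.3,10,0],0.3],[[-20,2,-2],[0.3,10,0],0.3],[[-20,2,-2],[0.3,10,0],0.3]]'
python3 -c "
from h import *
arc((.520,.0078),84.7,99,.25,[-.03,-.015,0,.012,.024,.036,.048,.06,.072,.084,.096,.108],th=55,z=.0,a=.055,off=.056)"
```

```text
time_s: 5.97
position: [0.5115, -0.1141, 0.0004]
tcp_rot: [[0.065, 0.994, 0.084], [0.57, -0.106, 0.815], [0.819, -0.005, -0.574]]
force: [0.3, -0.4, 0.0]
opening: 0.673
q [-49.  58.  90.  37.  79. -66.] [ 5.11469858e-01 -1.14102896e-01  3.90190113e-04]
-0.03 [20.0, -3.0, 30.0] [0.5, 0.0, -0.7] [ 0.512 -0.078  0.   ] 84.7
-0.015 [29.0, -3.0, 42.0] [0.5, 0.0, -0.7] [ 0.513 -0.063  0.   ] 84.7
0 [38.0, -4.0, 54.0] [0.5, 0.0, -0.7] [ 0.515 -0.048  0.   ] 84.7
0.012 [44.0, -4.0, 64.0] [0.5, 0.0, -0.7] [ 0.516 -0.036  0.   ] 84.7
0.024 [51.0, -4.0, 74.0] [0.5, 0.0, -0.7] [ 0.517 -0.024  0.   ] 84.7
0.036 [58.0, -4.0, 84.0] [0.5, 0.0, -0.7] [ 0.518 -0.012  0.   ] 84.7
0.048 [65.0, -4.0, 94.0] [0.5, 0.0, -0.7] [ 0.519 -0.     0.   ] 84.7
0.06 [72.0, -3.0, 104.0] [1.4, 0.0, -1.3] [0.521 0.012 0.   ] 85.8
0.072 [79.0, -1.0, 113.0] [3.7, -0.0, -2.9] [0.525 0.024 0.   ] 88.6
0.084 [86.0, -0.0, 123.0] [5.9, -0.0, -4.5] [0.527 0.036 0.   ] 91.3
0.096 [93.0, 1.0, 134.0] [8.2, -0.0, -6.1] [0.53  0.048 0.   ] 94.1
0.108 [100.0, 1.0, 144.0] [10.5, -0.0, -7.7] [0.531 0.06  0.   ] 96.8
```

```bash
python3 -m jog '[[[20,-3,30],[0.5,0,-0.7],0.3],[[29,-3,42],[0.5,0,-0.7],0.3],[[38,-4,54],[0.5,0,-0.7],0.3],[[44,-4,64],[0.5,0,-0.7],0.3],[[51,-4,74],[0.5,0,-0.7],0.3],[[58,-4,84],[0.5,0,-0.7],0.3],[[65,-4,94],[0.5,0,-0.7],0.3],[[72,-3,104],[1.4,0,-1.3],0.3],[[79,-1,113],[3.7,0,-2.9],0.3],[[86,0,123],[5.9,0,-4.5],0.3],[[93,1,134],[8.2,0,-6.1],0.3],[[93,1,134],[8.2,0,-6.1],0.3]]'
python3 -c "
from h import *
look('w4')"
```

```text
time_s: 6.97
position: [0.5319, 0.0485, -0.0009]
tcp_rot: [[-0.046, 0.997, -0.059], [0.574, 0.075, 0.816], [0.818, 0.004, -0.575]]
force: [-0.1, 0.5, -0.4]
opening: 0.701
```

View pics/w4b.png

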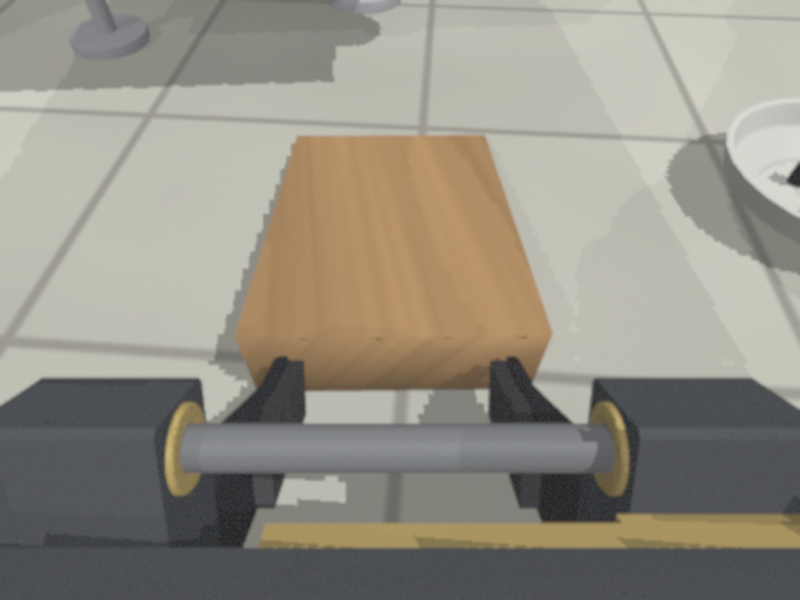

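Contact is now properly on the thick face: top corners (237,334) and (551,333), thin end (298,136)–(486,135), other foot disc at (109,38).

```bash
python3 -c "
from h import *
wedge('w4',(298,136),(486,135),(237,334),(551,333));wp('w4',('disc',109,34,.008))
print('disc other implies leg', wonz('w4',((109.5)/1.5625-.5,(34.5)/1.5625-.5),.008)[:2]+.17*u_(9))"
```

```text
[[0.4715, 0.1719], [0.5704, 0.1807], [0.4846, 0.0247], [0.5823, 0.0327]] 0.09931712290172441 0.09807551273246
head 95.10335316703953
head 94.63952796064589
axis 94.84310692408614 len 0.14810140597449295 centre [0.52721193 0.10249898] e 0.00045007385462277934 along -0.20307157018568867
disc [0.3292 0.2695]
disc other implies leg [0.49714789 0.2960814 ]
```

```bash
python3 -c "
from h import *
arc((.5272,.1025),94.8,99,.25,[.006,.012,.018,.03,.042,.054,.068,.082,.096,.11,.124],th=55,z=.0,a=.0,off=.054)"
```

```text
q [-33.  57.  94.  42.  75. -67.] [ 0.5311124   0.04760245 -0.00104639]
0.006 [5.0, 2.0, 5.0] [1.7, 0.1, -1.0] [0.532 0.055 0.   ] 96.2
0.012 [8.0, 3.0, 10.0] [2.8, 0.1, -1.8] [0.533 0.061 0.   ] 97.6
0.018 [12.0, 4.0, 15.0] [4.0, 0.1, -2.6] [0.533 0.067 0.   ] 98.9
0.03 [19.0, 3.0, 25.0] [4.0, 0.1, -2.6] [0.532 0.079 0.   ] 99.0
0.042 [26.0, 2.0, 35.0] [4.0, 0.1, -2.6] [0.53  0.091 0.   ] 99.0
0.054 [33.0, 1.0, 44.0] [4.0, 0.1, -2.6] [0.528 0.103 0.   ] 99.0
0.068 [41.0, -0.0, 56.0] [4.0, 0.1, -2.6] [0.526 0.116 0.   ] 99.0
0.082 [49.0, -2.0, 67.0] [4.0, 0.1, -2.6] [0.523 0.13  0.   ] 99.0
0.096 [57.0, -3.0, 79.0] [4.0, 0.1, -2.6] [0.521 0.144 0.   ] 99.0
0.11 [65.0, -4.0, 90.0] [4.0, 0.1, -2.6] [0.519 0.158 0.   ] 99.0
0.124 [73.0, -5.0, 101.0] [4.0, 0.1, -2.6] [0.517 0.172 0.   ] 99.0
```

```bash
python3 -m jog '[[[5,2,5],[1.7,0,-1],0.3],[[8,3,10],[2.8,0,-1.8],0.3],[[12,4,15],[4,0,-2.6],0.3],[[19,3,25],[4,0,-2.6],0.3],[[26,2,35],[4,0,-2.6],0.3],[[33,1,44],[4,0,-2.6],0.3],[[41,0,56],[4,0,-2.6],0.3],[[49,-2,67],[4,0,-2.6],0.3],[[57,-3,79],[4,0,-2.6],0.3],[[57,-3,79],[4,0,-2.6],0.3]]'
python3 -c "
from h import *
look('w5')"
```

```text
time_s: 7.85
position: [0.5184, 0.1466, 0.0011]
tcp_rot: [[-0.086, 0.988, -0.13], [0.566, 0.156, 0.809], [0.82, -0.004, -0.573]]
force: [-0.4, -0.7, 1.1]
opening: 0.7
```

View pics/w5b.png

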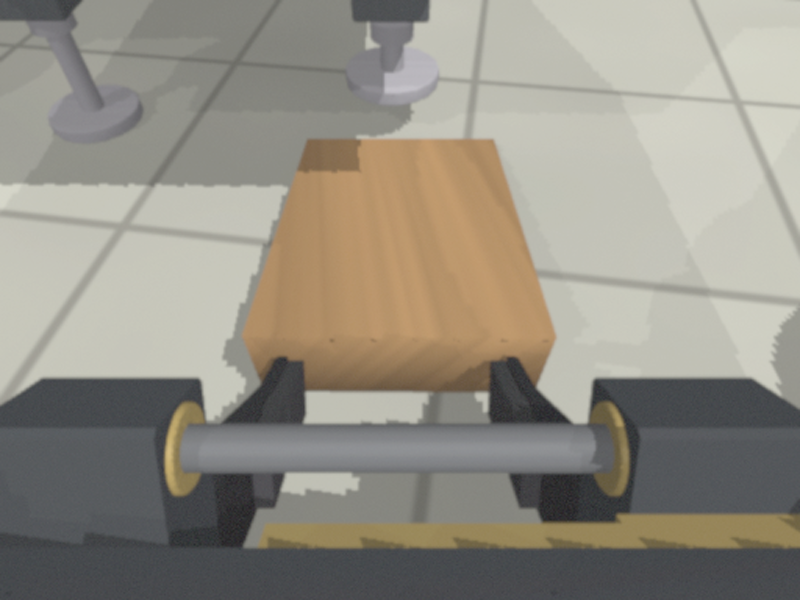

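The wedge is lined up with the short disc (top face centre about (392,72), other disc about (96,108)). Thin end (308,140)–(494,140), thick top edge (244,337)–(555,337).

```bash
python3 -c "
from h import *
wedge('w5',(308,140),(494,140),(244,337),(555,337))
w=lambda u,v,z:wonz('w5',((u+.5)/1.5625-.5,(v+.5)/1.5625-.5),z)[:2]
A=w(96,108,.008)
for z in(.029,.032,.035):
    B=w(392,72,z);d=B-A;print(z,A,B,np.linalg.norm(d),np.degrees(np.arctan2(d[1],d[0])),np.linalg.norm(w(438,74,z)-w(346,74,z)))"
```

```text
[[0.4527, 0.2658], [0.5504, 0.2806], [0.4748, 0.1196], [0.5716, 0.1346]] 0.0988031287166173 0.09800845123028872
head 98.62437573510738
head 98.79098428115523
axis 98.43597225150826 len 0.14769040822334725 centre [0.51237407 0.20013978] e 0.0010692798845686816 along -0.10431174105424411
0.029 [0.3279204  0.27453508] [0.49271199 0.29951267] 0.166673785683868 8.61876566468569 0.048501036298544596
0.032 [0.3279204  0.27453508] [0.49364013 0.29401499] 0.16686071470716807 6.704199622619934 0.04750363686660635
0.035 [0.3279204  0.27453508] [0.49456827 0.2885173 ] 0.16723342188493828 4.796042929991401 0.04650623743466809
```

```bash
python3 -m jog '[[[6,0,8],[0,0,0],0.3],[[11,0,16],[0,0,0],0.3],[[17,0,25],[0,0,0],0.3],[[23,0,33],[0,0,0],0.3],[[29,0,41],[0,0,0],0.3],[[34,0,49],[0,0,0],0.3],[[34,0,49],[0,0,0],0.3]]'
python3 -m jog '[[[1.1,0,1.6],[0,0,0],0.3],[[2.3,0,3.3],[0,0,0],0.3],[[3.4,0,4.9],[0,0,0],0.3],[[4.6,0,6.6],[0,0,0],0.3],[[4.6,0,6.6],[0,0,0],0.3]]'
```

```text
time_s: 8.48
position: [0.5103, 0.2042, 0.0003]
tcp_rot: [[-0.087, 0.988, -0.128], [0.567, 0.155, 0.809], [0.819, -0.002, -0.574]]
force: [-0.5, 0.8, 1.2]
opening: 0.695
time_s: 8.9
position: [0.5109, 0.2097, -0.0001]
tcp_rot: [[-0.087, 0.988, -0.125], [0.569, 0.152, 0.808], [0.818, -0.001, -0.575]]
force: [0.5, -0.6, -0.2]
opening: 0.697
```

```bash
for i in 1; do python3 -m jog '[[[1.1,0,1.6],[0,0,0],0.3],[[2.3,0,3.3],[0,0,0],0.3],[[2.3,0,3.3],[0,0,0],0.3]]'; done | grep -E "pos|force"
```

```text
position: [0.51, 0.214, -0.0]
force: [0.4, -0.4, 0.6]
```

```bash
python3 -m jog '[[[1.1,0,1.6],[0,0,0],0.3],[[2.3,0,3.3],[0,0,0],0.3],[[2.3,0,3.3],[0,0,0],0.3]]' | grep -E "pos|force"
```

```text
position: [0.5093, 0.2181, -0.0]
force: [-0.6, 0.2, -0.2]
```

```bash
python3 -m jog '[[[1.1,0,1.6],[0,0,0],0.3],[[1.7,0,2.5],[0,0,0],0.3],[[1.7,0,2.5],[0,0,0],0.3]]' | grep -E "pos|force"
```

```text
position: [0.5089, 0.221, -0.0001]
force: [0.6, -1.0, 0.2]
```

```bash
python3 -m jog '[[[1.1,0,1.6],[0,0,0],0.3],[[1.7,0,2.5],[0,0,0],0.3],[[1.7,0,2.5],[0,0,0],0.3]]' | grep -E "pos|force"
```

```text
position: [0.5085, 0.224, -0.0001]
force: [0.4, -0.9, -0.4]
```

```bash
python3 -m jog '[[[1.1,0,1.6],[0,0,0],0.3],[[1.1,0,1.6],[0,0,0],0.3]]' | grep -E "pos|force"
```

```text
position: [0.5082, 0.2259, -0.0001]
force: [0.7, -0.3, 0.9]
```

```bash
python3 -m jog '[[[1.1,0,1.6],[0,0,0],0.3],[[1.1,0,1.6],[0,0,0],0.3]]' | grep -E "pos|force"
```

```text
position: [0.5079, 0.2278, -0.0002]
force: [0.4, -0.7, 0.4]
```

```bash
python3 -m jog '[[[1.1,0,1.6],[0,0,0],0.3],[[1.1,0,1.6],[0,0,0],0.3]]' | grep -E "pos|force"
```

```text
position: [0.5076, 0.2297, -0.0002]
force: [-0.4, -1.2, 0.1]
```

```bash
python3 -m jog '[[[1.1,0,1.6],[0,0,0],0.3],[[1.1,0,1.6],[0,0,0],0.3]]' | grep -E "pos|force"
```

```text
position: [0.5073, 0.2317, -0.0002]
force: [0.4, -0.6, 0.7]
```

```bash
python3 -m jog '[[[1.1,0,1.6],[0,0,0],0.3],[[1.1,0,1.6],[0,0,0],0.3]]' | grep -E "pos|force"
```

```text
position: [0.507, 0.2336, -0.0002]
force: [1.1, -0.9, 0.5]
```

```bash
python3 -m jog '[[[1.1,0,1.6],[0,0,0],0.3],[[1.1,0,1.6],[0,0,0],0.3]]' | grep -E "pos|force"
```

```text
position: [0.5067, 0.2355, -0.0003]
force: [0.8, -0.3, 0.7]
```

```bash
python3 -m jog '[[[1.1,0,1.6],[0,0,0],0.3],[[1.1,0,1.6],[0,0,0],0.3]]' | grep -E "pos|force"
```

```text
position: [0.5064, 0.2374, -0.0003]
force: [0.0, -0.9, 0.5]
```

```bash
cat >> h.py <<'E'
def brown(name):
    im=cv2.imread(f'pics/{name}.png');h=cv2.cvtColor(im,cv2.COLOR_BGR2HSV);m=cv2.inRange(h,(3,90,30),(22,255,255));m[260:]=0
    c=max(cv2.findContours(m,0,2)[0],key=cv2.contourArea);print(name,cv2.contourArea(c),cv2.boundingRect(c),cv2.approxPolyDP(c,3,True)[:,0].tolist())
E
python3 -c "
from h import *
brown('w5');look('w6');brown('w6')"; python3 -m jog '[[[1.1,0,1.6],[0,0,0],0.3],[[1.1,0,1.6],[0,0,0],0.3]]' | grep -E "pos|force"
```

```text
w5 25471.0 (155, 89, 201, 162) [[197, 89], [155, 212], [166, 241], [177, 228], [194, 232], [195, 248], [312, 249], [313, 232], [329, 228], [342, 246], [355, 214], [315, 90]]
w6 22524.5 (147, 89, 205, 164) [[192, 89], [147, 217], [162, 249], [178, 228], [194, 232], [196, 252], [312, 252], [313, 233], [326, 228], [340, 243], [351, 217], [311, 89], [264, 89], [282, 104], [285, 117], [274, 138], [254, 146], [226, 143], [209, 127], [210, 105], [227, 89]]
position: [0.5061, 0.2393, -0.0004]
force: [0.3, -1.0, 1.2]
```

```bash
python3 -m jog '[[[1.1,0,1.6],[0,0,0],0.3],[[1.1,0,1.6],[0,0,0],0.3]]' | grep -E "pos|force"
```

```text
position: [0.506, 0.241, -0.0004]
force: [1.2, -1.9, 1.0]
```

```bash
python3 -m jog '[[[0.9,0,1.2],[0,0,0],0.3],[[0.9,0,1.2],[0,0,0],0.3]]' | grep -E "pos|force"
```

```text
position: [0.506, 0.242, -0.0004]
force: [0.2, -4.8, 1.4]
```

```bash
python3 -m jog '[[[0.9,0,1.2],[0,0,0],0.3],[[0.9,0,1.2],[0,0,0],0.3]]' | grep -E "pos|force"
```

```text
position: [0.5062, 0.2427, -0.0004]
force: [-0.5, -7.2, 2.4]
```

```bash
python3 -m jog '[[[0.9,0,1.2],[0,0,0],0.3],[[0.9,0,1.2],[0,0,0],0.3]]' | grep -E "pos|force"
```

```text
position: [0.5063, 0.2433, -0.0005]
force: [0.2, -12.3, 5.1]
```

```bash
python3 -m jog '[[[0.5,0,0.7],[0,0,0],0.3],[[0.5,0,0.7],[0,0,0],0.3],[[0.5,0,0.7],[0,0,0],0.3]]' | grep -E "pos|force"
```

```text
position: [0.5064, 0.2435, -0.0005]
force: [-0.6, -16.5, 5.7]
```

```bash
python3 -m jog '[[[0.2,0,0.3],[0,0,0],0.3],[[0.2,0,0.3],[0,0,0],0.3],[[0.2,0,0.3],[0,0,0],0.3]]' | grep -E "pos|force"; python3 -c "
from h import *
look('w7');brown('w7')"
```

```text
position: [0.5064, 0.2435, -0.0005]
force: [0.5, -18.0, 5.1]
w7 22320.0 (146, 89, 206, 165) [[190, 89], [146, 219], [160, 249], [181, 229], [194, 232], [196, 253], [311, 253], [314, 232], [330, 229], [340, 244], [351, 218], [310, 89], [263, 93], [281, 109], [283, 129], [273, 144], [250, 153], [226, 150], [207, 133], [208, 110], [225, 93]]
```

View pics/w7b.png

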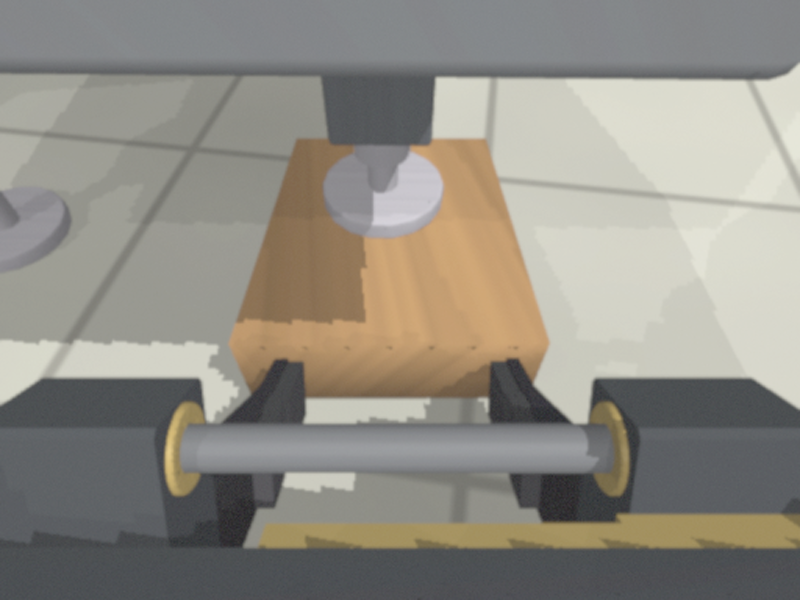

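The disc (about (383,185)) bears on the wedge, within about 3 mm of its centreline, and the wedge is square to the cabinet edge. The push reached about 18 N with no further movement. Now I'll back off straight.

```bash
python3 -m jog '[[[-3,0,-4],[0,0,0],0.3],[[-6,0,-8],[0,0,0],0.3],[[-14,0,-20],[0,0,0],0.3],[[-29,0,-41],[0,0,0],0.3],[[-46,0,-65],[0,0,0],0.3],[[-63,0,-90],[0,0,0],0.3],[[-63,0,-90],[0,0,0],0.3],[[-63,0,-115],[0,0,0],0.3],[[-63,0,-135],[0,0,0],0.3],[[-63,0,-150],[0,0,0],0.3],[[-63,0,-150],[0,0,0],0.3],[[-63,0,-150],[0,0,0],0.3]]'
python3 -c "
from h import *
look('w8')"
```

```text
time_s: 13.5
position: [0.5295, 0.0892, 0.0347]
tcp_rot: [[-0.087, 0.988, -0.124], [0.569, 0.152, 0.808], [0.818, -0.0, -0.576]]
force: [-0.7, 0.6, 0.2]
opening: 0.698
```

View pics/w8b.png

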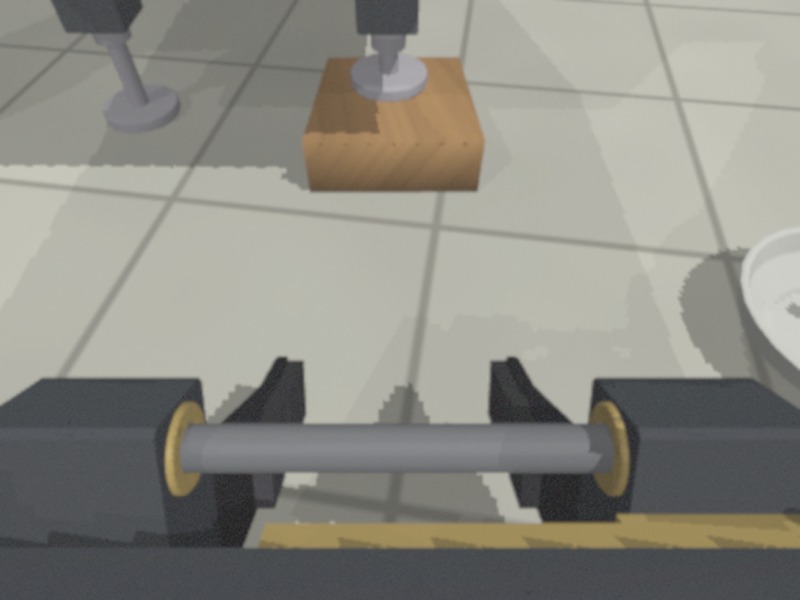

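The wedge stayed put after the retreat: thick face (303,138)–(483,137), thin end (330,58)–(462,58), with the disc resting on it. I'll check the numbers and the bystanders, then hand in.

```bash
python3 -c "
from h import *
wedge('w7',(297,139),(487,139),(230,343),(549,343));wedge('w8',(330,58),(462,58),(303,138),(483,137))
a=cv2.imread('pics/top0.png').astype(int);b=vision.capture('top')[:,:,::-1].astype(int);s=512/800
for n,(x,y,w) in dict(kit=(540,195,60),levers=(448,203,45),dish=(353,213,40),rasp=(612,343,40)).items():
    x,y,w=[int(k*s) for k in(x,y,w)]; d=np.abs(a-b)[y-w:y+w,x-w:x+w].max(2);print(n,d.mean().round(1),(d>60).sum())
bot_s=bot.read_state();print(bot_s['time_s'],bot_s['force'])
print(bot.hand_in())"
```

```text
[[0.4365, 0.359], [0.5349, 0.3744], [0.4596, 0.213], [0.5571, 0.2282]] 0.09959765999199222 0.09867800596850786
head 98.92736644014767
head 98.83436533345149
axis 98.81724565266023 len 0.1478689920186725 centre [0.49705942 0.29364644] e 0.0005708459384611744 along -0.009560563004517658
[[0.4384, 0.3572], [0.5369, 0.3723], [0.4598, 0.2141], [0.5564, 0.2298]] 0.09968345799130472 0.09786722860894244
head 98.68779369080582
head 99.22578658395155
axis 98.12511349188004 len 0.14428733493746776 centre [0.49785446 0.29334867] e 0.0013095172597039557 along -0.009979039752118161
kit 27.2 246
levers 28.4 2
dish 25.4 0
rasp 47.7 357
13.6 [ 0.46539839 -0.48348713 -0.23246697]
the job is handed in; nothing more can be done
None
```

The wedge is jammed under the short foot, thin end first, and the job is handed in at 13.6 s. I pushed it along the tiles with both fingertips on the thick face, then tapped it forward in about 1 mm steps.

**Seating:** on the last two taps the push rose to about 18 N and the wedge did not move further. That is within the 10–20 N range, but I did not measure the load on the foot itself.

**Last checks:**
- **Alignment:** the wedge's heading is 98–99°, against about 99° for the cabinet's y axis. Its centreline is 1–3 mm from the foot's centre.
- **Thick face:** it stands about 30 mm inside the near side of the cabinet.
- **After backing off:** the wedge's measured position agreed within about 1 mm before and after, and the wrist force was back to zero.

**What disagreed or stayed uncertain:**
- **Finger length:** the fingers appear to end about 30 mm short of the reported TCP. During the first push they bore on the wedge's top rear edge, so I lowered and tilted the tool for the rest.
- **Bystanders:** comparing top views before and after was inconclusive. Lighting and arm shadows raised the difference everywhere, and the patch kit and rasp areas showed several hundred changed pixels. I planned the path to stay clear of them and saw no contact force.

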